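# Shift the stave sander's feed lever into third

## Robot

A 6-joint arm with a two-finger parallel gripper is mounted at the origin on the work surface. World frame = base frame: x ahead of the robot, y to its left, z up, the work surface at z = 0. Lengths are in m, angles in degrees, forces in N, time in s.
With the tool pointing down it reaches from about 0.4 to 0.825 m from the base axis. Payload 7 kg.
Tool frame: the origin (TCP) lies at the very end of the fingers, on their centre line; the grasp point (between the pads) lies 19 mm behind it; z points along the fingers, y is the direction in which the jaws open and shut (so a half turn about z gives the same grasp; the last joint's range is limited). The gripper opens to 88 mm and grips with 3 to 60 N. Pads are 19 mm wide; open, the fingers measure 130 mm over their backs; the gripper's body (78 mm by 193 mm) begins 47 mm behind the grasp point.
Start: joints at [-48.466, 20.546, 0.682, 0, -70.136, -16.507], TCP at [0.286, -0.612, 0.227] pointing down, gripper open.
Joint ranges: [-176.03, 176.03], [-82.01, 121.73], [-58.28, 71.71], [-173.87, 95.51], [-174.79, -0.11], [-173.66, 173.66]. Speed limits (degrees/s): [136.94, 136.94, 172.46, 180, 180, 180].

## Interface

Orientations are given as [roll, pitch, yaw] about the fixed x, y, z axes, in that order (R = Rz(yaw) Ry(pitch) Rx(roll)).
In Python, from plant import telemetry, optics, ctrl gives the robot as it stands.
- The arm moves only by the tool servo_tool, never from a script. Its argument "rows" is a list of rows, each a list of 3 entries, a list of its own where there are three numbers: the shift along the tool's x, y, z in m, then the turn, a rotation vector about the tool's x, y, z in units of 6 degrees (1.0 is 6 degrees), then the closure, from 0 (fully open) to 1 (shut). A call has 1 to 20 rows; each row shifts and turns the commanded pose from where the row before left it, along the tool's axes as they then stand; what a row does not reach is not made up. A row lasts 1/12 s, in which the tool goes at most 41.7 mm and 7.16 degrees, less where a joint would pass 70% of its speed; a pose out of reach is approached as far as the arm can. A call is refused whole if a number of a shift passes 0.0417 or a number of a turn 1, either way. A call with a gripper value outside its range is refused whole. The fingers move at their own pace and stop on an object; the grip force is fixed at half the most. Time passes only in rows, so rows that do not move let the fingers close. It gives the time, the measured TCP pose, the force and the opening at its end, in the units of the state.
- telemetry.get_obs(): the state, without advancing time (a new reading comes with each control period).
- optics.snapshot(name): name is "side" or "top" or "wrist"; returns the picture (480x640x3 uint8, red, green, blue); there is no depth.
- optics.camera_info(name): a dict with "mtx" (3x3 intrinsics, pixels), "rvec" (rotation vector, rad) and "tvec" (3), from world to camera coordinates, as OpenCV has them. Camera axes: x right, y down, z forward; pixel columns grow to the right and rows downward; lengths in m; the calibration is good to about 2 mm. A picture is of the moment at which its call begins: read the wrist's pose just before it. camera_info takes no time and is no camera call; for the wrist camera it gives the pose at the moment of the call.
- ctrl.close_job(): hands the job in, once; it reports no verdict.
The state is a dict: "clock": time; "joint_pos": joint angles; "qvel": joint speeds; "tau": joint torques, N m; "tool_pos": TCP position; "orientation": TCP orientation; "force": force on the tool from outside, world axes, zero at the start; "moment": the same for the moment, N m; "opening": finger opening in m.
Only numpy, scipy, OpenCV 4.12 (cv2) and the standard library are available. Lean on these libraries where they do the work, as an engineer would, in place of code of your own. Each camera call takes 0.05 s, during which the arm holds its last target.

## Task

The bow-stave sander is to run in third feed gear: push its red-knobbed gear lever, which stands somewhere in the left-hand track of the H-shaped gate, to the cross-channel, across to the right-hand track and then forward (away from the robot's side of the machine) fully home into the third slot, marked with three black dots. Push the knob from its sides with the fingertips or the outside of the fingers, never gripping it or pulling it up (that unlocks reverse), and keep out of the fourth slot. Leave the loose things on and around the machine where they are.

Things in the scene. Friction and masses are not known exactly. Their poses are not given: they have to be found in the camera images.
- feeder: bench sander with grey feed gearbox, fixed, placed and turned anew each time. Origin on the bench under the gate's centre; x forward (away from the robot at yaw 0), y left, z up. Housing 240 x 300 mm, top at 114 mm; yellow drum hood at y = 160 to 290 mm, top 148 mm; blue motor at y = -150 to -262 mm, top 122 mm. Lever pivot 30 mm above the origin; the knob's centre is 185 mm from it
- gate_mid (a point): centre of the H gate, on the top face of its white plate (116 x 116 mm), 124 mm above the bench. Two fore-and-aft tracks, 22 mm left and right of it, each 17 mm wide, are joined by a cross-channel 24 mm wide; lever shaft 12 mm thick. Slots: one (1 black dot) forward left, two (2 dots) rear left, three (3 dots) forward right, four (4 dots) rear right
- slot3_end (a point): where the middle of the lever's shaft stands in the gate when fully home in the third slot (28 mm forward and 22 mm right of gate_mid, on the plate's top face)
- knob_mid (a point): centre of the lever's red knob (upright rounded-square block, 32 x 32 mm across with flat sides parallel to the gate's tracks and cross-channel, 44 mm high, on the lever's end); about 200 to 215 mm above the bench
- gate_across (a joint): sideways lean of the lever, rad: -0.24 in the left track (stop), 0 in the middle, +0.24 in the right track (stop). Stays where it is left; friction takes about 4 N of push at the knob.
- gate_fore (a joint): fore-and-aft lean of the lever, rad: -0.30 rear end of a slot (stop), 0 upright in the cross-channel, +0.30 forward end of a slot (stop). The lever can pass across only within about -0.06 to +0.06. Stays where it is left; about 4 N at the knob.
- knob_lift (a joint): how far the knob is pulled up along the lever, m: 0 down (spring holds it with about 16 N), 0.015 fully up
- setup_block: beech setting block 55 x 35 x 28 mm, loose, on the sander's grey housing left of the gate; origin under its centre
- wax_tin: aluminium tin, 44 mm across and 26 mm high, loose, on the sander's grey housing right of the gate; origin under its centre
- glue_bottle: white glue bottle with orange cap, 56 mm across and 130 mm high, loose, on the bench beyond the sander; origin under its centre
- cork_block: cork sanding block 110 x 60 x 35 mm, loose, on the bench beyond the sander; origin under its centre
- cabinet_scraper: steel cabinet scraper 50 x 110 x 5 mm, lying loose on the sander's grey housing, on the robot's side of the gate; origin under its centre
- chalk_cup: blue cup, 72 mm across and 80 mm high, loose, on the bench right of the motor; origin under its centre

How it is judged (in metres and radians):
On the way:
1. the lever has gone across to the right-hand track through the cross-channel (value of joint gate_across above 0.13 rad and value of joint gate_fore between -0.12 and 0.12 rad).
At the end, for the whole second after the job is handed in: the lever stands at rest in the third slot, forward right, within about 0.03 rad (5 mm at the knob) of the slot's forward end, with its knob down (value of joint gate_across above 0.17 rad and value of joint gate_fore above 0.27 rad and velocity of joint gate_fore between -0.05 and 0.05 rad/s and value of joint knob_lift below 0.004 m); the robot touches nothing.
It fails at once if the lever goes into the fourth slot (rear right) (value of joint gate_across above 0.1 rad and value of joint gate_fore below -0.14 rad).
It fails at once if the knob is pulled up more than 6 mm (value of joint knob_lift above 0.006 m).
It fails at once if the knob is gripped: the fingers press on opposite sides of it at once ((contact force between the fingers and knob_lift_c0 above 1 N and contact force between the fingers and knob_lift_c2 above 1 N) or (contact force between the fingers and knob_lift_c1 above 1 N and contact force between the fingers and knob_lift_c3 above 1 N)).
It fails at once if a loose thing on or around the machine is moved or lifted by more than 25 mm (distance of any of setup_block, wax_tin, glue_bottle, cork_block, cabinet_scraper, chalk_cup from where it was at the start of the episode above 0.025 m).
It also fails if it takes over 70 s, if anything falls off the work surface, if the arm or the gripper's body presses on something with over 40 N, if the wrist force passes 120 N, or if a joint passes its speed limit or range.

## Working session

There is one attempt and no reset: what is moved stays moved. The work goes in short steps, Python scripts to look and compute and a tool call to move; the robot and the scene stay as the last step left them, time stands still between calls to the robot, and variables do not carry over. Pictures are saved under pics/ and viewed, and the job is handed in when it is done.

Besides the shell and the picture viewer there is one more tool, called in YAML: its name, and indented under it one key for each argument. servo_tool: Moves the arm, as the interface text tells. Its arguments: {"type":"object","properties":{"rows":{"type":"array"}},"required":["rows"]}

```bash
mkdir -p pics; python3 - <<'E'
from plant import telemetry, optics, ctrl
import cv2
o=telemetry.get_obs(); print(o)
for n in ("side","top"):
    im=optics.snapshot(n); cv2.imwrite(f"pics/{n}0.png",im[:,:,::-1]); print(n,optics.camera_info(n))
E
```

```text
{'clock': 0.0, 'joint_pos': array([-4.84656629e+01,  2.05895935e+01,  6.32587395e-01, -2.06389960e-02,
       -7.01338866e+01, -1.65062492e+01]), 'qvel': array([ 0.09113518, -0.00969197,  0.13459165, -0.02974194,  0.02486615,
        0.07298866]), 'tau': array([ 1.76365966e-04, -5.82722747e+01,  2.93052703e+01,  6.99711934e+00,
        6.84271901e-03, -1.30273766e-04]), 'tool_pos': array([ 0.28533074, -0.61118647,  0.22563281]), 'orientation': array([ 1.79907340e+02, -7.22463601e-03, -1.54978935e+02]), 'force': array([-0.00786569, -0.1245811 ,  0.51123355]), 'moment': array([-0.01643699, -0.00941213, -0.03942505]), 'opening': 0.08749875796458573}
side {'mtx': array([[613.05837785,   0.        , 320.74036476],
       [  0.        , 613.05837785, 241.24677192],
       [  0.        ,   0.        ,   1.        ]]), 'rvec': array([ 0.3592136 ,  2.67971084, -1.37161487]), 'tvec': array([0.63848808, 0.06079801, 1.53713715])}
top {'mtx': array([[447.00056436,   0.        , 313.97584741],
       [  0.        , 447.00056436, 239.23396043],
       [  0.        ,   0.        ,   1.        ]]), 'rvec': array([ 2.19323711, -2.14841169,  0.06825096]), 'tvec': array([-0.08279743,  0.62939964,  0.9499501 ])}
```

View pics/side0.png

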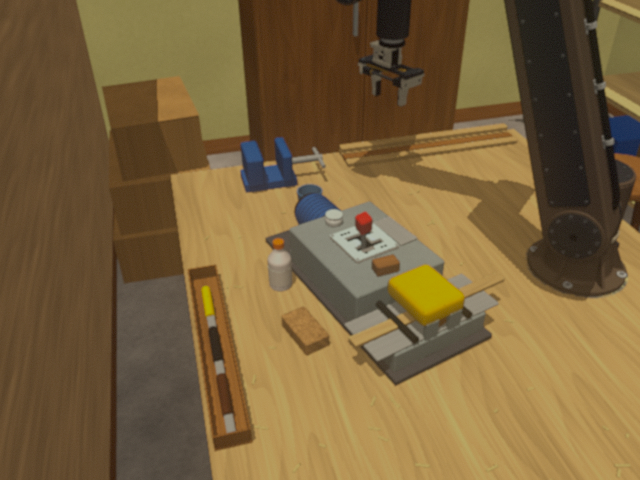

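View pics/top0.png

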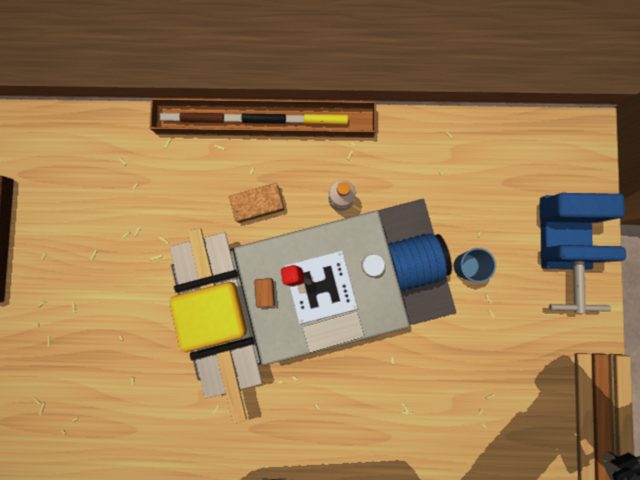

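```bash
python3 - <<'E'
import cv2
t=cv2.imread("pics/top0.png"); c=t[215:375,220:420]; cv2.imwrite("pics/topc.png",cv2.resize(c,None,fx=4,fy=3.75*4/3.75*0.9,interpolation=cv2.INTER_CUBIC) if 0 else cv2.resize(t[230:350,260:420],None,fx=5,fy=5,interpolation=cv2.INTER_CUBIC))
t=cv2.imread("pics/side0.png"); cv2.imwrite("pics/sidec.png",cv2.resize(t[190:290,310:440],None,fx=6,fy=6,interpolation=cv2.INTER_CUBIC))
E
```

```text
(no output)
```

View pics/topc.png

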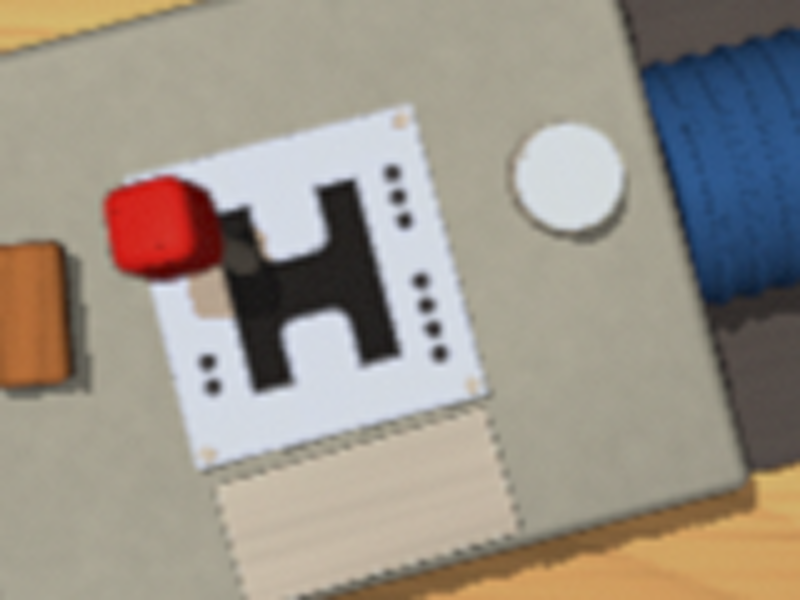

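View pics/sidec.png

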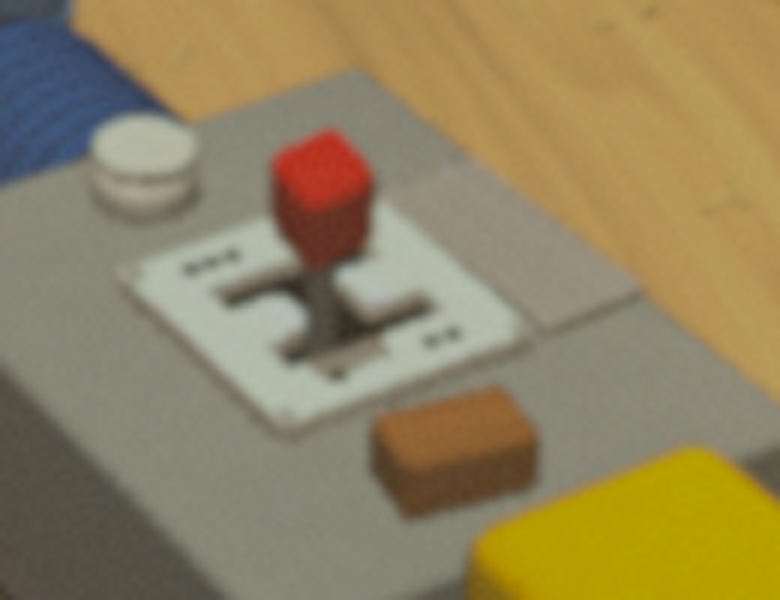

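```bash
cat > h.py <<'E'
import numpy as np, cv2
from plant import telemetry, optics, ctrl
def ray(n,px,ci=None):
    ci=ci or optics.camera_info(n); R=cv2.Rodrigues(ci["rvec"])[0]
    d=R.T@np.r_[cv2.undistortPoints(np.array([[px]],float),ci["mtx"],None)[0,0],1]; return -R.T@ci["tvec"].ravel(),d/np.linalg.norm(d)
def atz(n,px,z,ci=None):
    c,d=ray(n,px,ci); return c+d*(z-c[2])/d[2]
def proj(n,P,ci=None):
    ci=ci or optics.camera_info(n); return cv2.projectPoints(np.array(P,float).reshape(-1,3),ci["rvec"],ci["tvec"],ci["mtx"],None)[0][:,0]
def tri(p,q):
    a,d=ray("top",p);b,e=ray("side",q)
    s=np.linalg.lstsq(np.c_[d,-e],b-a,rcond=None)[0]; return (a+d*s[0]+b+e*s[1])/2, np.linalg.norm(a+d*s[0]-b-e*s[1])
E
python3 - <<'E'
from h import *
tc=[(200,470),(490,395),(410,105),(125,180)]
P=np.array([atz("top",(260+x/5,230+y/5),.124) for x,y in tc]); print(P); 
print([np.linalg.norm(P[i]-P[i-1]) for i in range(4)])
g=P.mean(0); f=(P[2]+P[3]-P[0]-P[1]); l=(P[0]+P[3]-P[1]-P[2])
print(g,np.degrees(np.arctan2(f[1],f[0])),np.degrees(np.arctan2(-l[0],l[1])))
sc=[(522,335),(400,190),(125,268),(290,435)]
Q=np.array([atz("side",(310+x/6,190+y/6),.124) for x,y in sc]);print(Q,Q.mean(0))
k,e=tri((260+152/5,230+222/5),(310+322/6,190+170/6)); print("ktop",k,e)
yaw=np.arctan2(f[1],f[0]); R=np.array([[np.cos(yaw),-np.sin(yaw)],[np.sin(yaw),np.cos(yaw)]])
print("local",R.T@(k-g)[:2])
E
```

```text
[[ 0.45828836 -0.04824737  0.124     ]
 [ 0.48949739 -0.15958778  0.124     ]
 [ 0.6009627  -0.12691018  0.124     ]
 [ 0.56939607 -0.01629026  0.124     ]]
[np.float64(0.11561219812090014), np.float64(0.1156317028409536), np.float64(0.11615653783123804), np.float64(0.11503573102876795)]
[ 0.52953613 -0.0877589   0.124     ] 16.1931822557523 15.792163464398152
[[ 0.46753266 -0.04300853  0.124     ]
 [ 0.47969543 -0.14909465  0.124     ]
 [ 0.60120809 -0.12680393  0.124     ]
 [ 0.57166379 -0.00777367  0.124     ]] [ 0.53002499 -0.08167019  0.124     ]
ktop [ 0.55342799 -0.03417809  0.22092746] 0.0006232609619121436
local [0.03788644 0.0447922 ]
```

servo_tool:
  rows:
    - [[0,0,-0.03],[0,0,0.5],1]
    - [[0,0,-0.03],[0,0,0.5],1]
    - [[0,0,-0.03],[0,0,0.5],1]
    - [[0,0,0],[0,0,0],1]
    - [[0,0,0],[0,0,0],1]

```text
clock: 0.52
tool_pos: [0.286, -0.6122, 0.3185]
orientation: [-179.8, 0.1, -164.0]
force: [0.9, 0.6, -1.3]
opening: 0.0598
```

servo_tool:
  rows:
    - [[-0.0235,0.024,0],[0,0,0],1]
    - [[-0.0235,0.024,0],[0,0,0],1]
    - [[-0.0235,0.024,0],[0,0,0],1]
    - [[-0.0235,0.024,0],[0,0,0],1]
    - [[-0.0235,0.024,0],[0,0,0],1]
    - [[-0.0235,0.024,0],[0,0,0],1]
    - [[-0.0235,0.024,0],[0,0,0],1]
    - [[-0.0235,0.024,0],[0,0,0],1]
    - [[-0.0235,0.024,0],[0,0,0],1]
    - [[-0.0235,0.024,0],[0,0,0],1]
    - [[-0.0235,0.024,0],[0,0,0],1]
    - [[-0.0235,0.024,0],[0,0,0],1]
    - [[-0.0235,0.024,0],[0,0,0],1]
    - [[-0.0235,0.024,0],[0,0,0],1]
    - [[-0.0235,0.024,0],[0,0,0],1]
    - [[-0.0235,0.024,0],[0,0,0],1]
    - [[-0.0235,0.024,0],[0,0,0],1]
    - [[-0.0235,0.024,0],[0,0,0],1]
    - [[-0.0235,0.024,0],[0,0,0],1]
    - [[-0.0235,0.024,0],[0,0,0],1]

```text
clock: 2.18
tool_pos: [0.6046, -0.0188, 0.3152]
orientation: [180.0, -0.1, -163.9]
force: [1.5, -0.8, 0.5]
opening: 0.0003
```

servo_tool:
  rows:
    - [[0,0,0],[0,0,0],1]
    - [[0,0,0],[0,0,0],1]
    - [[0,0,0],[0,0,0],1]

```text
clock: 2.43
tool_pos: [0.6042, -0.0204, 0.3152]
orientation: [180.0, -0.1, -163.9]
force: [-0.6, -0.8, -0.2]
opening: 0.0003
```

```bash
cat > look.py <<'E'
import sys
from h import *
t=sys.argv[1]
o=telemetry.get_obs(); g=np.array([.5295,-.0877]); a=np.radians(16); R=np.array([[np.cos(a),-np.sin(a)],[np.sin(a),np.cos(a)]])
print(o["clock"],"tcp",o["tool_pos"].round(4),"local",(R.T@(o["tool_pos"][:2]-g)).round(4),"F",o["force"].round(1),"open",round(o["opening"],4))
s=optics.snapshot("side")[:,:,::-1]; p=optics.snapshot("top")[:,:,::-1]
A=cv2.resize(s[150:290,290:430],(400,400),interpolation=cv2.INTER_CUBIC)   
B=cv2.resize(p[220:360,250:390],(400,400),interpolation=cv2.INTER_CUBIC)
cv2.imwrite(f"pics/{t}.png",np.hstack([A,B]))
E
python3 look.py a1
```

```text
2.4333 tcp [ 0.6042 -0.0204  0.3152] local [0.0904 0.0441] F [-0.6 -0.8 -0.2] open 0.0003
```

View pics/a1.png

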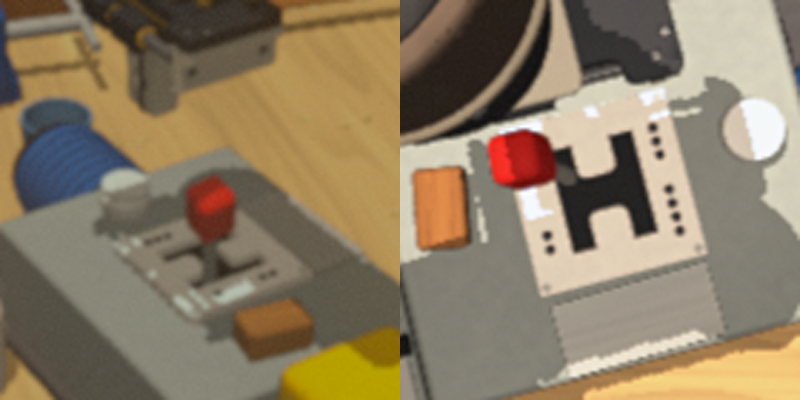

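servo_tool:
  rows:
    - [[0,0,0.02],[0,0,0],1]
    - [[0,0,0.02],[0,0,0],1]
    - [[0,0,0.02],[0,0,0],1]
    - [[0,0,0.02],[0,0,0],1]
    - [[0,0,0.02],[0,0,0],1]
    - [[0,0,0.015],[0,0,0],1]
    - [[0,0,0],[0,0,0],1]
    - [[0,0,0],[0,0,0],1]

```text
clock: 3.2
tool_pos: [0.6042, -0.0215, 0.2015]
orientation: [-180.0, -0.1, -164.0]
force: [0.3, 0.6, 1.5]
opening: 0.0002
```

```bash
python3 look.py a2
```

```text
3.2 tcp [ 0.6042 -0.0215  0.2015] local [0.09  0.043] F [0.3 0.6 1.5] open 0.0002
```

View pics/a2.png

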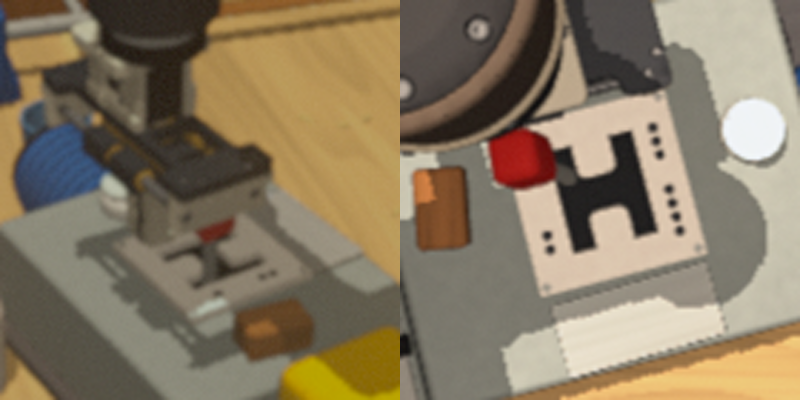

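servo_tool:
  rows:
    - [[0.005,0,0],[0,0,0],1]
    - [[0.005,0,0],[0,0,0],1]
    - [[0.005,0,0],[0,0,0],1]
    - [[0.005,0,0],[0,0,0],1]
    - [[0.005,0,0],[0,0,0],1]
    - [[0.005,0,0],[0,0,0],1]
    - [[0,0,0],[0,0,0],1]

```text
clock: 3.88
tool_pos: [0.5765, -0.0286, 0.2028]
orientation: [-180.0, 0.2, -164.0]
force: [3.3, 2.0, 1.4]
opening: 0.0004
```

servo_tool:
  rows:
    - [[0.004,0,0],[0,0,0],1]
    - [[0.004,0,0],[0,0,0],1]
    - [[0.004,0,0],[0,0,0],1]
    - [[0.004,0,0],[0,0,0],1]
    - [[0.004,0,0],[0,0,0],1]
    - [[0.004,0,0],[0,0,0],1]
    - [[0,0,0],[0,0,0],1]
    - [[0,0,0],[0,0,0],1]

```text
clock: 4.55
tool_pos: [0.5524, -0.0356, 0.2015]
orientation: [180.0, -0.0, -164.0]
force: [3.7, 1.8, 1.4]
opening: 0.0002
```

```bash
python3 look.py a3
```

```text
4.55 tcp [ 0.5524 -0.0356  0.2015] local [0.0363 0.0438] F [3.7 1.8 1.4] open 0.0002
```

View pics/a3.png

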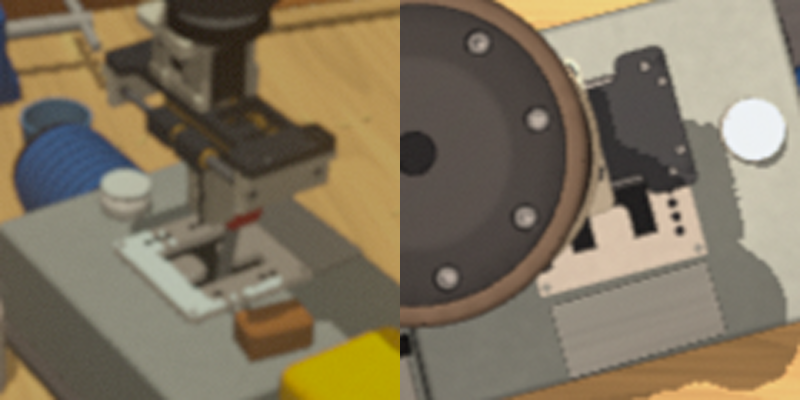

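servo_tool:
  rows:
    - [[0.003,0,0],[0,0,0],1]
    - [[0.003,0,0],[0,0,0],1]
    - [[0.003,0,0],[0,0,0],1]
    - [[0.001,0,0],[0,0,0],1]
    - [[0,0,0],[0,0,0],1]

```text
clock: 5.07
tool_pos: [0.543, -0.0383, 0.2017]
orientation: [-180.0, 0.0, -164.0]
force: [4.0, 1.1, 2.4]
opening: 0.0005
```

servo_tool:
  rows:
    - [[-0.01,0,0],[0,0,0],1]
    - [[-0.01,0,0],[0,0,0],1]
    - [[-0.01,0,0],[0,0,0],1]
    - [[-0.01,0,0],[0,0,0],1]
    - [[0,0,-0.03],[0,0,0],1]
    - [[0,0,-0.03],[0,0,0],1]
    - [[0,0,-0.03],[0,0,0],1]
    - [[-0.03,0,0],[0,0,0],1]
    - [[-0.03,0,0],[0,0,0],1]
    - [[0,0,0],[0,0,0],1]

```text
clock: 5.9
tool_pos: [0.6433, -0.0093, 0.2899]
orientation: [-180.0, -0.1, -164.0]
force: [-0.6, 0.4, -1.7]
opening: 0.0004
```

```bash
python3 look.py a4
```

```text
5.9 tcp [ 0.6433 -0.0093  0.2899] local [0.131 0.044] F [-0.6  0.4 -1.7] open 0.0004
```

View pics/a4.png

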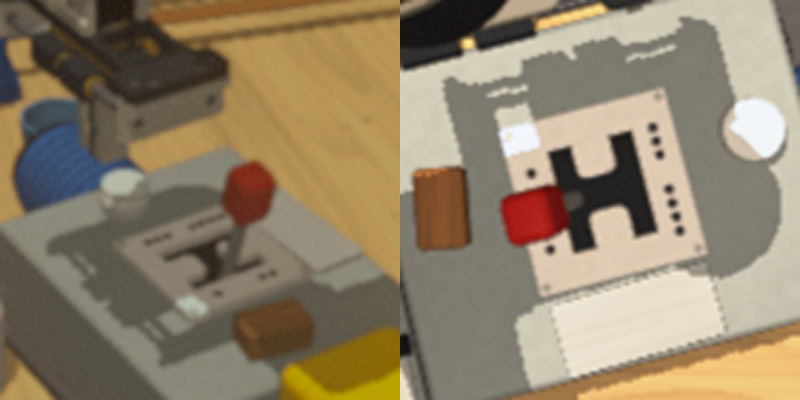

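```bash
python3 - <<'E'
from h import *
g=np.array([.5295,-.0877]); a=np.radians(16); R=np.array([[np.cos(a),-np.sin(a)],[np.sin(a),np.cos(a)]])
k,e=tri((250+133/2.857,220+214/2.857),(290+249/2.857,150+178/2.857)); print(k,e,R.T@(k[:2]-g))
for f in (-.06,0,.06):
  L=.207; v=np.array([np.sin(f), np.sin(.24)*np.cos(f), np.cos(.24)*np.cos(f)])*L; P=np.r_[g+R@v[:2],v[2]+.03]
  print(f,(proj("top",P)[0]-[250,220])*2.857+[400,0],(proj("side",P)[0]-[290,150])*2.857)
E
python3 - <<'E'
import cv2
a=cv2.imread("pics/a4.png"); cv2.imwrite("pics/a4c.png",cv2.resize(a[120:300,480:680],(800,600) if 0 else (660,594),interpolation=cv2.INTER_CUBIC))
E
```

```text
[ 0.51861495 -0.04585294  0.22290263] 0.0008686694485766721 [0.00107123 0.0432263 ]
-0.06 [528.64622768 238.46139903] [269.01057911 167.88035255]
0 [523.22632966 218.21409065] [255.76909583 172.22404244]
0.06 [518.18585195 197.89006527] [242.24467903 177.29723647]
```

View pics/a4c.png

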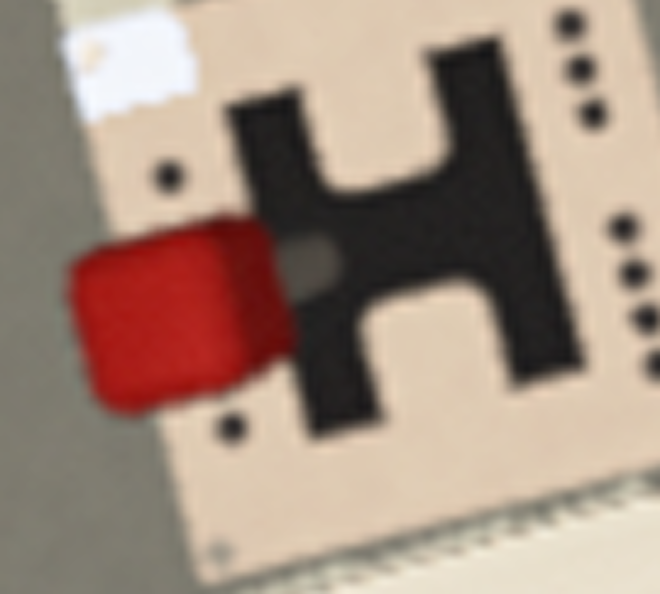

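servo_tool:
  rows:
    - [[0,0.027,0],[0,0,0],1]
    - [[0,0.027,0],[0,0,0],1]
    - [[0,0.027,0],[0,0,0],1]
    - [[0.026,0,0],[0,0,0],1]
    - [[0.026,0,0],[0,0,0],1]
    - [[0.026,0,0],[0,0,0],1]
    - [[0.026,0,0],[0,0,0],1]
    - [[0.026,0,0],[0,0,0],1]
    - [[0,0,0],[0,0,0],1]
    - [[0,0,0.02],[0,0,0],1]
    - [[0,0,0.02],[0,0,0],1]
    - [[0,0,0.02],[0,0,0],1]
    - [[0,0,0.02],[0,0,0],1]
    - [[0,0,0.01],[0,0,0],1]
    - [[0,0,0],[0,0,0],1]
    - [[0,0,0],[0,0,0],1]

```text
clock: 7.33
tool_pos: [0.4921, 0.0312, 0.2018]
orientation: [-180.0, -0.0, -164.0]
force: [0.6, -0.9, 0.4]
opening: 0.0002
```

```bash
python3 look.py a5
```

```text
7.3333 tcp [0.4921 0.0312 0.2018] local [-0.0031  0.1246] F [ 0.6 -0.9  0.4] open 0.0002
```

View pics/a5.png

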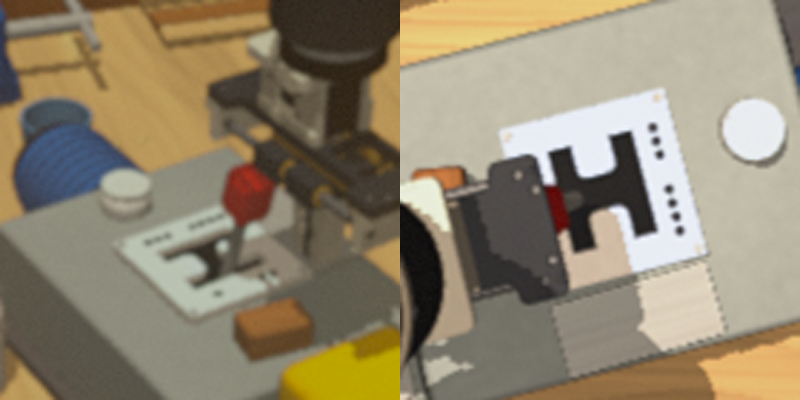

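servo_tool:
  rows:
    - [[0,-0.006,0],[0,0,0],1]
    - [[0,-0.006,0],[0,0,0],1]
    - [[0,-0.006,0],[0,0,0],1]
    - [[0,-0.006,0],[0,0,0],1]
    - [[0,-0.006,0],[0,0,0],1]
    - [[0,-0.006,0],[0,0,0],1]
    - [[0,-0.006,0],[0,0,0],1]
    - [[0,0,0],[0,0,0],1]

```text
clock: 8.1
tool_pos: [0.5038, -0.01, 0.2015]
orientation: [-180.0, -0.0, -164.0]
force: [-0.0, 0.4, 0.5]
opening: 0.0003
```

servo_tool:
  rows:
    - [[0,-0.005,0],[0,0,0],1]
    - [[0,-0.005,0],[0,0,0],1]
    - [[0,-0.005,0],[0,0,0],1]
    - [[0,-0.005,0],[0,0,0],1]
    - [[0,-0.005,0],[0,0,0],1]
    - [[0,-0.005,0],[0,0,0],1]
    - [[0,-0.005,0],[0,0,0],1]
    - [[0,-0.005,0],[0,0,0],1]
    - [[0,0,0],[0,0,0],1]

```text
clock: 8.85
tool_pos: [0.5151, -0.0478, 0.2018]
orientation: [-180.0, 0.0, -164.0]
force: [-0.5, 3.2, 3.0]
opening: 0.0003
```

```bash
python3 look.py a6
```

```text
8.85 tcp [ 0.5151 -0.0478  0.2018] local [-0.0029  0.0423] F [-0.5  3.2  3. ] open 0.0003
```

View pics/a6.png

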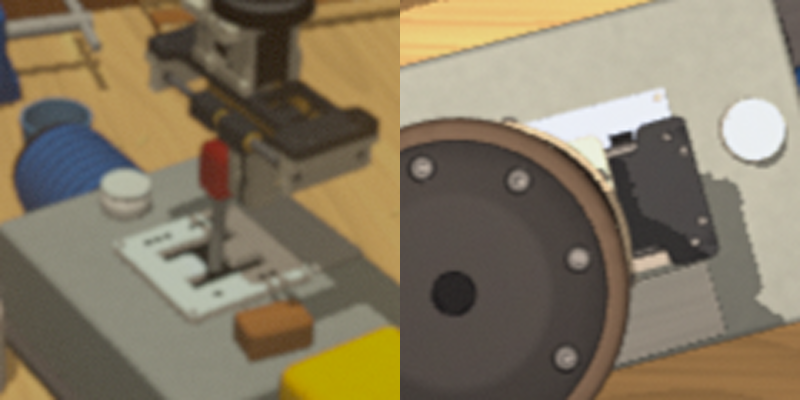

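servo_tool:
  rows:
    - [[0,-0.005,0],[0,0,0],1]
    - [[0,-0.005,0],[0,0,0],1]
    - [[0,-0.005,0],[0,0,0],1]
    - [[0,-0.005,0],[0,0,0],1]
    - [[0,-0.005,0.001],[0,0,0],1]
    - [[0,-0.005,0.002],[0,0,0],1]
    - [[0,0,0],[0,0,0],1]

```text
clock: 9.53
tool_pos: [0.5228, -0.0772, 0.1979]
orientation: [180.0, -0.1, -164.0]
force: [-1.1, 1.7, 2.1]
opening: 0.0005
```

servo_tool:
  rows:
    - [[0,-0.003,0.001],[0,0,0],1]
    - [[0,-0.003,0.001],[0,0,0],1]
    - [[0,0,0],[0,0,0],1]

```text
clock: 9.78
tool_pos: [0.5245, -0.0824, 0.1962]
orientation: [180.0, -0.0, -164.0]
force: [-1.3, 3.0, 2.2]
opening: 0.0003
```

```bash
python3 look.py a7
```

```text
9.7833 tcp [ 0.5245 -0.0824  0.1962] local [-0.0033  0.0065] F [-1.3  3.   2.2] open 0.0003
```

View pics/a7.png

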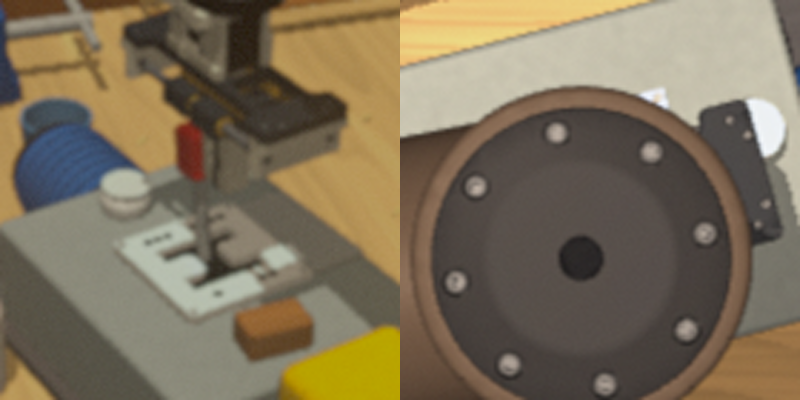

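servo_tool:
  rows:
    - [[0,-0.003,0.001],[0,0,0],1]
    - [[0,-0.003,0.001],[0,0,0],1]
    - [[0,-0.003,0.001],[0,0,0],1]
    - [[0,0,0],[0,0,0],1]

```text
clock: 10.22
tool_pos: [0.5272, -0.0911, 0.1934]
orientation: [-180.0, -0.0, -164.0]
force: [-0.5, 2.3, 4.0]
opening: 0.0008
```

servo_tool:
  rows:
    - [[0,-0.002,0],[0,0,0],1]
    - [[0,0,0],[0,0,0],1]

```text
clock: 10.38
tool_pos: [0.5276, -0.0928, 0.1933]
orientation: [180.0, -0.0, -164.0]
force: [-0.6, 2.8, 2.7]
opening: 0.0006
```

servo_tool:
  rows:
    - [[0,-0.002,0],[0,0,0],1]
    - [[0,0,0],[0,0,0],1]

```text
clock: 10.55
tool_pos: [0.5281, -0.0946, 0.1932]
orientation: [180.0, -0.0, -164.0]
force: [-0.5, 3.3, 0.4]
opening: 0.0007
```

servo_tool:
  rows:
    - [[0,-0.002,0],[0,0,0],1]
    - [[0,0,0],[0,0,0],1]

```text
clock: 10.72
tool_pos: [0.5285, -0.0965, 0.1931]
orientation: [180.0, -0.0, -164.0]
force: [0.7, 3.2, -1.5]
opening: 0.0005
```

servo_tool:
  rows:
    - [[0,-0.001,0],[0,0,0],1]
    - [[0,0,0],[0,0,0],1]

```text
clock: 10.88
tool_pos: [0.5288, -0.0974, 0.1932]
orientation: [180.0, -0.0, -164.0]
force: [-0.6, 4.0, -1.2]
opening: 0.0004
```

```bash
python3 look.py a8
```

```text
10.8833 tcp [ 0.5288 -0.0974  0.1932] local [-0.0034 -0.0091] F [-0.6  4.  -1.2] open 0.0004
```

View pics/a8.png

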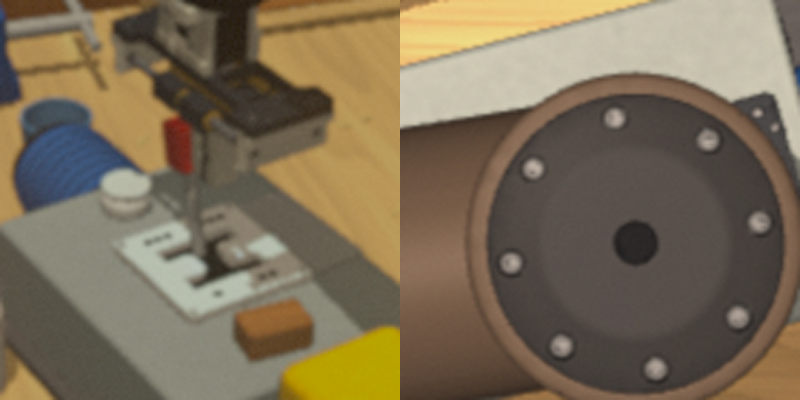

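servo_tool:
  rows:
    - [[0,-0.0015,0.0005],[0,0,0],1]
    - [[0,0,0],[0,0,0],1]

```text
clock: 11.15
tool_pos: [0.5294, -0.099, 0.193]
orientation: [-180.0, -0.0, -164.0]
force: [-1.1, 4.6, -0.7]
opening: 0.0002
```

servo_tool:
  rows:
    - [[0,-0.0015,0.0005],[0,0,0],1]
    - [[0,0,0],[0,0,0],1]

```text
clock: 11.32
tool_pos: [0.5299, -0.1002, 0.1927]
orientation: [180.0, 0.0, -164.0]
force: [-1.1, 5.9, 1.5]
opening: 0.0005
```

servo_tool:
  rows:
    - [[0,-0.001,0],[0,0,0],1]
    - [[0,0,0],[0,0,0],1]

```text
clock: 11.48
tool_pos: [0.53, -0.1009, 0.1926]
orientation: [180.0, 0.0, -164.0]
force: [-2.3, 7.4, 1.3]
opening: 0.0008
```

servo_tool:
  rows:
    - [[0,0.01,0],[0,0,0],1]
    - [[0,0.02,0],[0,0,0],1]
    - [[0,0.03,0],[0,0,0],1]
    - [[0,0,-0.03],[0,0,0],1]
    - [[0,0,-0.03],[0,0,0],1]
    - [[0,0,-0.03],[0,0,0],1]
    - [[0.04,0,0],[0,0,0],1]
    - [[0.04,0,0],[0,0,0],1]
    - [[0.04,0,0],[0,0,0],1]
    - [[0,0,0],[0,0,0],1]

```text
clock: 12.32
tool_pos: [0.3929, -0.0785, 0.2834]
orientation: [-180.0, 0.1, -164.0]
force: [-0.8, 0.0, -1.2]
opening: 0.0004
```

```bash
python3 look.py a9
```

```text
12.3167 tcp [ 0.3929 -0.0785  0.2834] local [-0.1288  0.0465] F [-0.8  0.  -1.2] open 0.0004
```

View pics/a9.png

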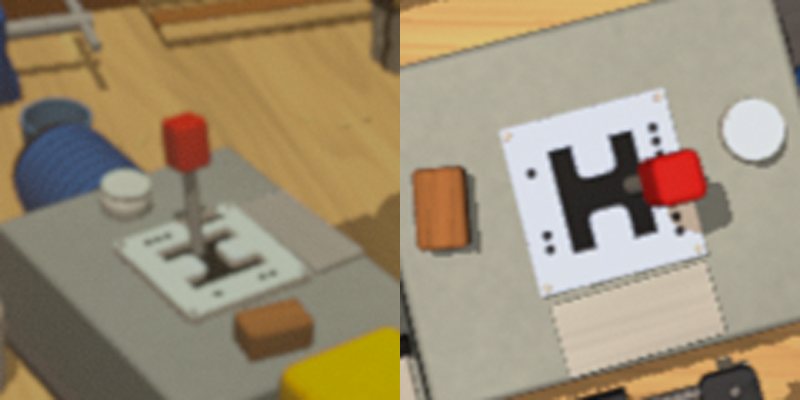

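servo_tool:
  rows:
    - [[0,-0.03,0],[0,0,0],1]
    - [[0,-0.03,0],[0,0,0],1]
    - [[0,-0.03,0],[0,0,0],1]
    - [[-0.0375,0,0],[0,0,0],1]
    - [[-0.0375,0,0],[0,0,0],1]
    - [[0,0,0],[0,0,0],1]
    - [[0,0,0.03],[0,0,0],1]
    - [[0,0,0.03],[0,0,0],1]
    - [[0,0,0.025],[0,0,0],1]
    - [[0,0,0],[0,0,0],1]
    - [[0,0,0],[0,0,0],1]

```text
clock: 13.33
tool_pos: [0.4953, -0.1427, 0.1968]
orientation: [-180.0, -0.2, -163.9]
force: [0.6, 0.6, 1.3]
opening: 0.0006
```

```bash
python3 look.py b1; python3 - <<'E'
from h import *
g=np.array([.5295,-.0877]); a=np.radians(16); R=np.array([[np.cos(a),-np.sin(a)],[np.sin(a),np.cos(a)]])
k,e=tri((250+274/2.857,220+177/2.857),(290+186/2.857,150+124/2.857)); print(k,e,R.T@(k[:2]-g))
E
```

```text
13.3333 tcp [ 0.4953 -0.1427  0.1968] local [-0.0481 -0.0434] F [0.6 0.6 1.3] open 0.0006
[ 0.54251768 -0.13010301  0.22555859] 0.0005720423585729096 [ 0.00082554 -0.04434854]
```

View pics/b1.png

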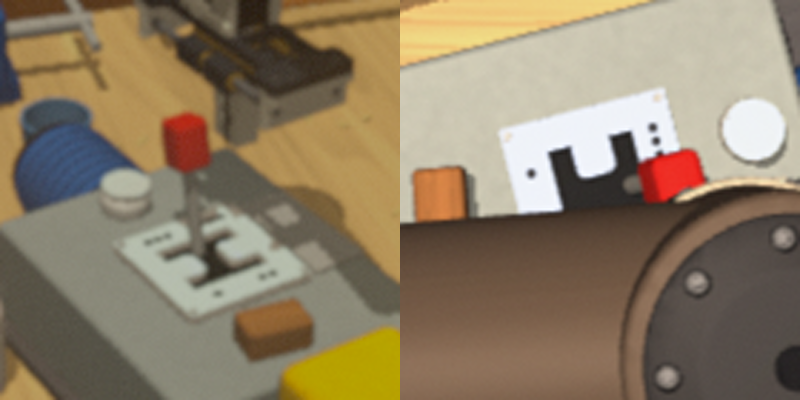

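servo_tool:
  rows:
    - [[-0.005,0,0],[0,0,0],1]
    - [[-0.005,0,0],[0,0,0],1]
    - [[-0.005,0,0],[0,0,0],1]
    - [[-0.005,0,0],[0,0,0],1]
    - [[-0.005,0,0],[0,0,0],1]
    - [[-0.005,0,0],[0,0,0],1]
    - [[-0.005,0,0],[0,0,0],1]
    - [[-0.005,0,0],[0,0,0],1]
    - [[0,0,0],[0,0,0],1]

```text
clock: 14.18
tool_pos: [0.5344, -0.1314, 0.1975]
orientation: [-180.0, -0.0, -164.0]
force: [-3.1, -1.5, 3.0]
opening: 0.0004
```

```bash
python3 look.py b2
```

```text
14.1833 tcp [ 0.5344 -0.1314  0.1975] local [-0.0074 -0.0433] F [-3.1 -1.5  3. ] open 0.0004
```

View pics/b2.png

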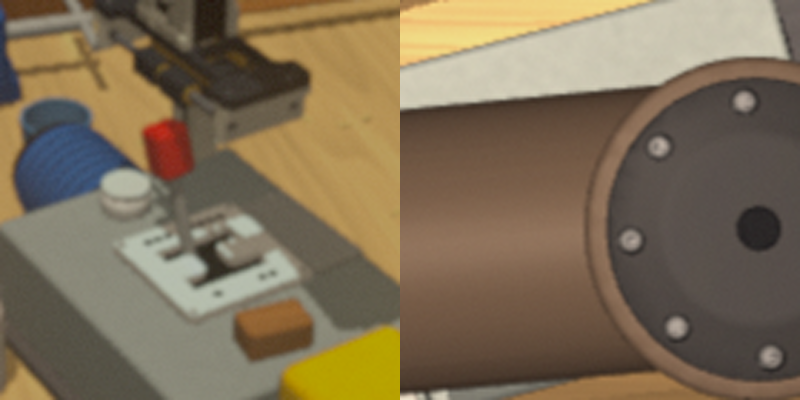

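Pushing at ~3.4 N, lever entering slot three. Continue.

servo_tool:
  rows:
    - [[-0.004,0,0.0005],[0,0,0],1]
    - [[-0.004,0,0.0005],[0,0,0],1]
    - [[-0.004,0,0.0005],[0,0,0],1]
    - [[-0.004,0,0.001],[0,0,0],1]
    - [[-0.004,0,0.001],[0,0,0],1]
    - [[0,0,0],[0,0,0],1]

```text
clock: 14.78
tool_pos: [0.5537, -0.1256, 0.1937]
orientation: [180.0, 0.0, -164.0]
force: [-2.6, -1.0, 3.7]
opening: 0.0005
```

servo_tool:
  rows:
    - [[-0.003,0,0.001],[0,0,0],1]
    - [[-0.003,0,0.001],[0,0,0],1]
    - [[0,0,0],[0,0,0],1]

```text
clock: 15.03
tool_pos: [0.559, -0.1241, 0.1918]
orientation: [180.0, -0.0, -164.0]
force: [-3.0, -0.4, 2.5]
opening: 0.0005
```

servo_tool:
  rows:
    - [[-0.002,0,0.0005],[0,0,0],1]
    - [[-0.002,0,0.0005],[0,0,0],1]
    - [[0,0,0],[0,0,0],1]

```text
clock: 15.28
tool_pos: [0.5628, -0.1231, 0.191]
orientation: [-180.0, 0.0, -164.0]
force: [-3.3, 0.8, 3.5]
opening: 0.0002
```

servo_tool:
  rows:
    - [[-0.002,0,0.0005],[0,0,0],1]
    - [[-0.002,0,0.0005],[0,0,0],1]
    - [[0,0,0],[0,0,0],1]

```text
clock: 15.53
tool_pos: [0.5667, -0.1219, 0.19]
orientation: [180.0, 0.0, -164.0]
force: [-2.7, -0.2, 3.3]
opening: 0.0006
```

servo_tool:
  rows:
    - [[-0.0015,0,0.0005],[0,0,0],1]
    - [[0,0,0],[0,0,0],1]

```text
clock: 15.7
tool_pos: [0.5679, -0.1216, 0.1895]
orientation: [180.0, 0.0, -164.0]
force: [-2.7, -0.6, 4.1]
opening: 0.0003
```

servo_tool:
  rows:
    - [[-0.0015,0,0.0005],[0,0,0],1]
    - [[0,0,0],[0,0,0],1]

```text
clock: 15.87
tool_pos: [0.5693, -0.1212, 0.189]
orientation: [-180.0, 0.0, -164.0]
force: [-3.4, -1.1, 3.4]
opening: 0.0005
```

servo_tool:
  rows:
    - [[-0.0015,0,0.0005],[0,0,0],1]
    - [[0,0,0],[0,0,0],1]

```text
clock: 16.03
tool_pos: [0.5706, -0.1209, 0.1886]
orientation: [-180.0, -0.0, -164.0]
force: [-3.9, -1.0, 5.7]
opening: 0.0006
```

servo_tool:
  rows:
    - [[-0.001,0,0],[0,0,0],1]
    - [[0,0,0],[0,0,0],1]

```text
clock: 16.2
tool_pos: [0.5712, -0.1207, 0.1885]
orientation: [180.0, -0.1, -164.0]
force: [-4.2, -0.7, 5.5]
opening: 0.0003
```

servo_tool:
  rows:
    - [[-0.001,0,0],[0,0,0],1]
    - [[0,0,0],[0,0,0],1]

```text
clock: 16.37
tool_pos: [0.5718, -0.1205, 0.1884]
orientation: [180.0, -0.1, -164.0]
force: [-4.7, -1.0, 5.7]
opening: 0.0003
```

servo_tool:
  rows:
    - [[-0.001,0,0],[0,0,0],1]
    - [[0,0,0],[0,0,0],1]

```text
clock: 16.53
tool_pos: [0.5725, -0.1203, 0.1882]
orientation: [180.0, -0.1, -164.0]
force: [-6.1, -1.2, 5.3]
opening: 0.0006
```

```bash
python3 look.py b3
```

```text
16.5333 tcp [ 0.5725 -0.1203  0.1882] local [ 0.0323 -0.0432] F [-6.1 -1.2  5.3] open 0.0006
```

View pics/b3.png

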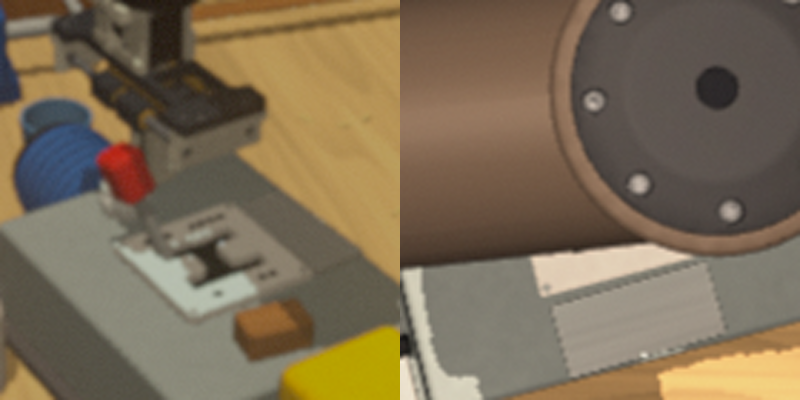

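servo_tool:
  rows:
    - [[-0.0015,0,0],[0,0,0],1]
    - [[0,0,0],[0,0,0],1]

```text
clock: 16.8
tool_pos: [0.5735, -0.1199, 0.1881]
orientation: [180.0, -0.2, -164.0]
force: [-6.5, -2.2, 4.8]
opening: 0.0002
```

servo_tool:
  rows:
    - [[-0.0015,0,0],[0,0,0],1]
    - [[0,0,0],[0,0,0],1]

```text
clock: 16.97
tool_pos: [0.5744, -0.1196, 0.1879]
orientation: [180.0, -0.2, -164.0]
force: [-8.6, -2.8, 5.9]
opening: 0.0004
```

servo_tool:
  rows:
    - [[-0.0015,0,0],[0,0,0],1]
    - [[0,0,0],[0,0,0],1]

```text
clock: 17.13
tool_pos: [0.5754, -0.1193, 0.1876]
orientation: [179.9, -0.3, -164.0]
force: [-9.7, -2.3, 4.9]
opening: 0.0003
```

Force has risen to 10 N: at the stop. Back off and look.

servo_tool:
  rows:
    - [[0.005,0,0],[0,0,0],1]
    - [[0.01,0,0],[0,0,0],1]
    - [[0.02,0,0],[0,0,0],1]
    - [[0.02,0,0],[0,0,0],1]
    - [[0,0,-0.03],[0,0,0],1]
    - [[0,0,-0.03],[0,0,0],1]
    - [[0,0,-0.03],[0,0,0],1]
    - [[0.035,0,0],[0,0,0],1]
    - [[0.035,0,0],[0,0,0],1]
    - [[0.035,0,0],[0,0,0],1]
    - [[0,0,0],[0,0,0],1]
    - [[0,0,0],[0,0,0],1]

```text
clock: 18.13
tool_pos: [0.4231, -0.1632, 0.2792]
orientation: [-180.0, 0.2, -164.0]
force: [0.5, 0.5, 0.4]
opening: 0.0004
```

```bash
python3 look.py b4; python3 - <<'E'
from h import *
g=np.array([.5295,-.0877]); a=np.radians(16); R=np.array([[np.cos(a),-np.sin(a)],[np.sin(a),np.cos(a)]])
for f in (.2,.25,.27,.30):
  L=.207; v=np.array([np.sin(f), -np.sin(.24)*np.cos(f), np.cos(.24)*np.cos(f)])*L; P=np.r_[g+R@v[:2],v[2]+.03]
  print(f,(proj("top",P)[0]-[250,220])*2.857+[400,0],(proj("side",P)[0]-[290,150])*2.857)
E
```

```text
18.1333 tcp [ 0.4231 -0.1632  0.2792] local [-0.1231 -0.0432] F [0.5 0.5 0.4] open 0.0004
0.2 [663.04140071 109.89289791] [141.0697293  134.31747056]
0.25 [657.65162195  94.12391612] [130.59241183 140.63227875]
0.27 [655.46024769  87.93311055] [126.44692692 143.32110301]
0.3 [652.14024374  78.78436006] [120.28396259 147.52557486]
```

View pics/b4.png

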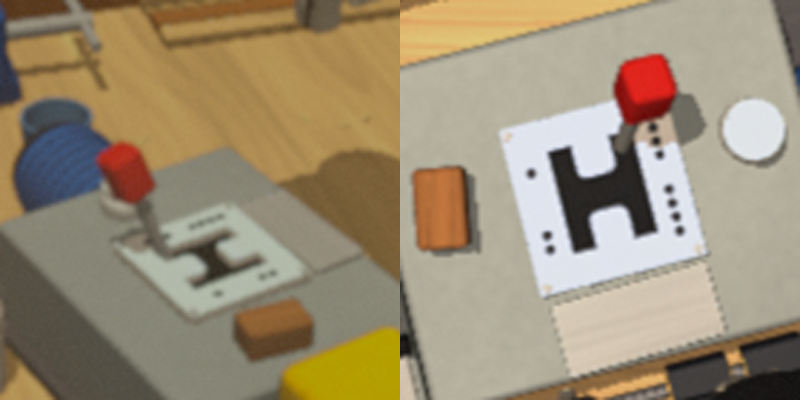

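```bash
python3 - <<'E'
import cv2, numpy as np
a=cv2.imread("pics/b4.png"); z=lambda r:cv2.resize(r,(400,400),interpolation=cv2.INTER_CUBIC)
cv2.imwrite("pics/b4c.png",np.hstack([z(a[120:220,80:180]),z(a[40:160,580:700])]))
E
```

```text
(no output)
```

View pics/b4c.png

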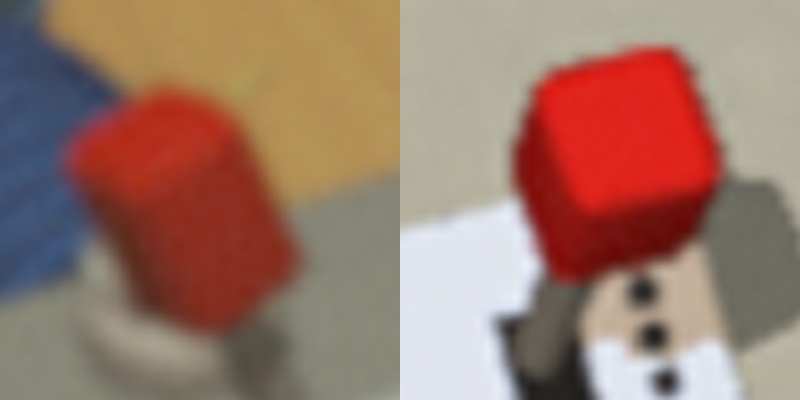

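```bash
python3 - <<'E'
from h import *
o=telemetry.get_obs(); print(o["clock"],o["force"],abs(o["qvel"]).max()); print(ctrl.close_job())
E
```

```text
18.2333 [-0.19813084  0.40598491  0.78848741] 1.3852093152788405
the job is handed in; nothing more can be done
None
```

The lever is in the third slot and the job is handed in, at 18.2 s of the 70 s allowed; no verdict is reported. With the fingers shut and pointing down, I pushed the knob:

1. back from slot one to the cross-channel;
2. across to the right-hand stop, where the push force rose to about 8 N;
3. forward in the right-hand track, where it rose from about 3.5 N to 10 N at the end stop.

**Last checks**
- **Lever position:** in the last top picture the knob's top is within about 3 enlarged-picture pixels (1 camera pixel) of where full home (0.30 rad) would put it. That reads as roughly 0.297 rad against the required 0.27.
- **Robot clear:** the arm was backed off and the tool force read about zero.
- **Loose things:** the setting block, wax tin and scraper look unmoved. The glue bottle, cork block and cup were not all in the last crop, but the arm never went near them at their height.

**What disagreed**
- **Knob height:** the side camera puts the top of the knob lower than predicted in every picture, by about 10 mm in the first one, before I had touched anything. I took it as a bias in how I read the pixels. There was no sign of the knob being lifted.
- **End stop:** during the last few millimetres of the forward push the tool still crept about 1 mm per step while the force rose. I put that down to give in the tool, not lever travel.

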